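# Lock the case pan into its dock with the slide bolt

## Task

First push the case pan, with its two casts inside, fully home in the dock until it stops against the back. Then lock it in: lift the handle of the slide bolt up out of its notch, slide the bolt all the way across the front of the pan and drop the handle fully down into the other notch. Keep the casts in the pan and do not shift the things standing around.

Things in the scene. Friction and masses are not known exactly. Their poses are not given: they have to be found in the camera images.
- dock_mouth (a point): Middle of the mouth of a fixed aluminium dock, on top of its 6 mm base plate. x points into the dock (the way the pan is pushed), y left along the mouth, z up; called the dock frame below (mm). Side rails 26 high, inner faces at y +-58, from x -2 to 148. Back stop face at x 143: a pan that is home has its front face at about x 3. The bolt sits at the right of the mouth (y -74 to -210).
- open_notch (a point): Centre of the bottom of the notch that holds the handle at the start, at dock frame x -38, y -140, z 32; same axes. Notches are 18 wide (y), open at the top, cut in an upright steel comb 5 thick (x); the tooth between them is 27 wide and rises 24 above this point, outer teeth likewise. The bolt axis runs along y, 22 farther in (+x) and 8 lower than this point.
- locked_notch (a point): Centre of the bottom of the other notch, into which the handle must drop: 45 mm left (+y of the dock) of the open notch, nearer the pan; same shape and axes. Steel bearing cheeks of the bolt stand at the outer side of each notch (12 thick in y), up to 15 mm above the bolt axis and 17 mm to either side of it in x.
- pan_front (a point): Middle of the front face (toward the robot) of the grey open case pan, 140 long (x) x 110 wide (y) x 42 high, walls 4 thick, 0.4 to 0.6 kg with its casts; 21 mm above the pan's underside. x points into the pan, within 0.03 rad of the dock's. Loose; slides on the base plate between the rails with 3 mm play a side; starts 40 to 80 mm short of home.
- knob (a point): Centre of the steel ball knob, 22 mm across, at the end of the bolt's handle: a straight round stem 11 mm thick; ball centre 66 mm from the bolt axis. With the handle down the stem points out of the dock (-x of the dock), 35 degrees above horizontal: the ball is 54 mm before and 38 mm above the bolt axis, 68 mm above the worktop, in line with its notch. Free room all round it.
- handle (a joint): Swing of the handle about the bolt axis, rad: 0 = fully down in a notch; grows as the ball is swung up and inward; 0.96 = stem upright; 1.4 = end stop, leaning 25 degrees back over the dock, where it stays by its own weight. Below 0.96 it falls to the front by its own weight (70 g, light friction). The stem clears the tooth between the notches above about 0.6.
- bolt (a joint): Slide of the bolt to the left (+y of the dock), m: 0 = withdrawn (end stop), handle at the open notch; 0.045 = thrown (end stop), handle at the locked notch, the 14 mm rod reaching 36 mm across in front of the pan, 6 to 12 mm clear of it. Moves only with the handle lifted; about 1.2 N friction, stays where left. A pan well short of home blocks it.
- bolt_tip (a point): Centre of the end face of the bolt rod that goes in front of the pan.
- cast_lower: Grey plaster lower cast, 57x68x32, loose in the front half of the pan; origin at the centre of its underside, z up.
- cast_upper: White plaster upper cast, 57x68x30, loose in the rear half of the pan; origin at the centre of its underside, z up.
- denture_base: Bystander: pink denture with white teeth, 44x56x21, right of the work; origin at the centre of its underside.
- white_pot: Bystander: white lidded pot, 60 across, 55 high, left of the work; origin at the centre of its underside.
- steel_dish: Bystander: round shallow steel dish, 155 across, 19 high, left of the work; origin at the centre of its underside.
Not all that is in view belongs to the job. Leave any orange or red look-alike of the cast_lower alone.

How it is judged (in metres and radians):
On the way, in this order (a step that is already met when the one before it is completed fails the run):
1. the pan is home in the dock with the bolt still withdrawn (x of pan_front in the frame of dock_mouth above -0.001 m and value of joint bolt below 0.01 m), for 0.2 s.
2. the handle is lifted out of its notch and the bolt slid across (value of joint handle above 0.4 rad and value of joint bolt above 0.035 m), for 0.1 s.
At the end, for the whole second after the job is handed in: The pan is home (its front face no more than 6 mm short of the back-stop position), the bolt is thrown across in front of it (bolt above 39 mm of 45), the handle is down in the locked notch (within 0.1 rad of fully down) and at rest, and both casts stand flat on the floor of the pan (x of pan_front in the frame of dock_mouth above -0.003 m and value of joint bolt above 0.039 m and value of joint handle below 0.1 rad and velocity of joint handle between -0.1 and 0.1 rad/s and angle between each of cast_lower, cast_upper's own z axis and vertical below 0.2 rad and horizontal distance between each of cast_lower, cast_upper and pan_front below 0.13 m and height (world z) of each of cast_lower, cast_upper below 0.02 m); the robot touches nothing.
It fails at once if the denture, the pot or the dish was moved more than 20 mm (distance of any of denture_base, white_pot, steel_dish from where it was at the start of the episode above 0.02 m).
It fails at once if a cast was tipped or lifted out of the pan (angle between any of cast_lower, cast_upper's own z axis and vertical above 0.6 rad or height (world z) of any of cast_lower, cast_upper above 0.06 m).
It also fails if it takes over 61 s, if anything falls off the work surface, if the arm or the gripper's body presses on something with over 40 N, if the wrist force passes 120 N, or if a joint passes its speed limit or range.

## Robot

A 7-joint arm with a two-finger parallel gripper is mounted at the origin on a cart in front of the work surface, level with it; the furniture and walls round the work are solid. World frame = base frame: x ahead of the robot, y to its left, z up, the work surface at z = 0. Lengths are in mm, angles in rad, forces in N, time in s.
With the tool pointing down it reaches from about 425 to 1025 mm from the base axis. Payload 9.4 kg.
Tool frame: the origin (TCP) lies midway between the tips of the shut fingers; the grasp point (between the pads) lies grasp_offset behind it (grasp_offset is the distance from the TCP to the grasp point, in mm); z points along the fingers, y is the line along which they close (so a half turn about z gives the same grasp; the last joint's range is limited). The gripper opens to 85 mm and grips with 20 to 120 N. Pads are 22 mm wide; open, the fingers measure 114 mm over their backs; the gripper's body (76 mm by 85 mm) begins 54 mm behind the grasp point. The pads swing forward as they close: fully open they stand 13 mm farther back than shut.
Start: joints at [1.066, 0.599, -0.003, 1.599, 0.002, 0.943, -0.08], TCP at [300.772, -659.667, 231.275] pointing down, gripper open.
Joint ranges: [-2.57, 2.57], [-0.35, 1.97], [-1.29, 1.29], [0.11, 2.56], [-1.05, 4.19], [0.11, 1.86], [-2.63, 2.63]. Speed limits (rad/s): [2.22, 2.22, 3.01, 3.01, 3.14, 3.14, 3.14].

## Interface

Orientations are given as a unit quaternion [x, y, z, w].
In Python, from cell import * gives the robot as it stands.
- The arm moves only by the tool drive_tool, never from a script. Its argument "commands" is a list that holds one entry, the list of rows, each a list of 7 numbers: the opening, from 0 (shut) to 1 (fully open), then the shift along the tool's x, y, z in mm, then the turn, a rotation vector about the tool's x, y, z in rad. In form: [[[gripper, x, y, z, rx, ry, rz], ...]]. A call has 1 to 10 rows; each row shifts and turns the commanded pose from where the row before left it, along the tool's axes as they then stand; what a row does not reach is not made up. A row lasts 1/12 s, in which the tool goes at most 41.7 mm and 7.16 degrees, less where a joint would pass 70% of its speed; a pose out of reach is approached as far as the arm can. A call with a gripper value outside its range is refused whole. The fingers move at their own pace and stop on an object; "force" is the grip in N (left out, the last holds). Time passes only in rows, so rows that do not move let the fingers close. It gives the time, the measured TCP pose, the force, the opening and the grip force at its end, in the units of the state.
- state(): the state, without advancing time (a new reading comes with each control period).
- get_image(name): name is "scene" or "top" or "wrist"; returns the picture (384x512x3 uint8, blue, green, red); there is no depth.
- calibration(name): a dict with "mtx" (3x3 intrinsics, pixels), "R" (3x3) and "t" (3): a world point X has camera coordinates R X + t. Camera axes: x right, y down, z forward; pixel columns grow to the right and rows downward; lengths in mm; the calibration is good to about 2 mm. A picture is of the moment at which its call begins: read the wrist's pose just before it. calibration takes no time and is no camera call; for the wrist camera it gives the pose at the moment of the call.
- job_done(): hands the job in; it is judged then, once.
The state is a dict: "clock": time; "q": joint angles; "dq": joint speeds; "tau": joint torques, N m; "eef_pos": TCP position; "tool_rot": TCP orientation; "ft_force": force on the tool from outside, world axes, zero at the start; "torque": the same for the moment, N m; "opening": opening from 0.0 (shut) to 1.0 (fully open); "grasp_force": force on a finger pad.
Only numpy, scipy, OpenCV 4.12 (cv2) and the standard library are available. Lean on these libraries where they do the work, as an engineer would, in place of code of your own. Each camera call takes 0.05 s, during which the arm holds its last target. There are 200 camera calls.

## Working session

There is one attempt and no reset: what is moved stays moved. The work goes in short steps, Python scripts to look and compute and a tool call to move; the robot and the scene stay as the last step left them, time stands still between calls to the robot, and variables do not carry over. Pictures are saved under pics/ and viewed, at most 10 in all, crops included, and the job is handed in when it is done.

Besides the shell and the picture viewer there is one more tool, called after ">>>" as a command line: name --argument value ..., lists and objects as JSON in quotes. drive_tool: Moves the arm, as the interface text tells. Its arguments: {"type":"object","properties":{"commands":{"type":"array","items":{"type":"array","items":{"type":"array","items":{"type":"number"}}}},"force":{"type":"number"}},"required":["commands"]}

```bash
mkdir -p pics; ls; python3 - <<'E'
from cell import *
import cv2
s=state();print(s)
for n in("scene","top"):
    cv2.imwrite(f"pics/{n}0.png",get_image(n)); c=calibration(n);print(n,c)
E
```

```text
pics
{'clock': 0.0, 'q': array([ 1.06631327,  0.60017018, -0.00253397,  1.60010373,  0.00181509,
        0.94291015, -0.07982876]), 'dq': array([-0.00015007,  0.00047183,  0.00052877,  0.00081549,  0.00067245,
       -0.00109291, -0.00111815]), 'tau': array([ 2.46510053e-04, -7.76443505e+01,  1.56452246e+00, -2.58001363e+01,
        1.22712992e-02,  9.01191845e-03, -1.74702723e-05]), 'eef_pos': array([ 300.55456108, -659.25894361,  230.39388459]), 'tool_rot': array([ 9.77208693e-01,  2.12279390e-01, -2.47314449e-04, -7.55332033e-04]), 'ft_force': array([ 0.24798937, -0.069291  ,  0.1698335 ]), 'torque': array([ 0.00589049, -0.00815405, -0.03389645]), 'grasp_force': 0.0, 'opening': 1.0005103267998454}
scene {'mtx': array([[355.6539417 ,   0.        , 258.96461709],
       [  0.        , 355.6539417 , 193.41021193],
       [  0.        ,   0.        ,   1.        ]]), 'R': array([[-0.69362252, -0.72021206,  0.01350513],
       [-0.36586587,  0.3360846 , -0.8678648 ],
       [ 0.62050783, -0.60691163, -0.49661686]]), 't': array([423.11957507, 221.66000032, 866.71867744])}
top {'mtx': array([[482.45082933,   0.        , 257.0626354 ],
       [  0.        , 482.45082933, 182.31816774],
       [  0.        ,   0.        ,   1.        ]]), 'R': array([[ 0.01545161, -0.99987536, -0.00324281],
       [-0.99314905, -0.0149718 , -0.11589141],
       [ 0.11582841,  0.00501131, -0.9932566 ]]), 't': array([  48.66965252,  549.05782906, 1358.85111382])}
```

View pics/scene0.png

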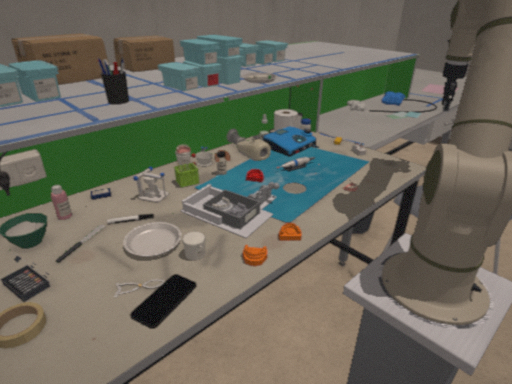

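View pics/top0.png

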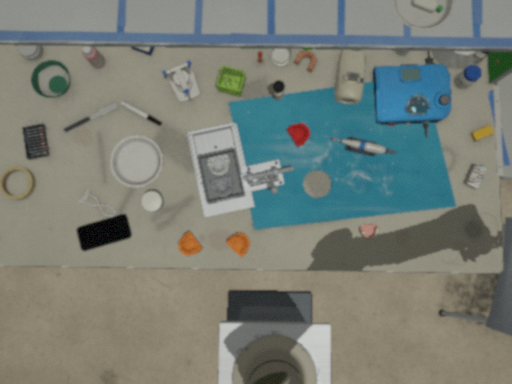

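Pan and dock are in top at about (222,170), with the bolt at (268,177). The orange items at (190,243) and (238,243) and the red one at (298,134) are look-alikes to leave alone. The dish is at (137,161), the pot at (152,200) and the denture at (368,230). Now a close crop.

```bash
python3 - <<'E'
import cv2,numpy as np
t=cv2.imread("pics/top0.png")[115:225,180:300]; s=cv2.imread("pics/scene0.png")[170:240,170:300]
a=cv2.resize(t,None,fx=5,fy=5,interpolation=cv2.INTER_CUBIC)
cv2.imwrite("pics/crop0.png",a)
from cell import calibration
c=calibration("top")
def ray(u,v,z,c=c):
    d=c["R"].T@np.linalg.inv(c["mtx"])@[u,v,1]; o=-c["R"].T@c["t"]; return o+d*(z-o[2])/d[2]
for p in [(222,175),(268,177),(152,200),(368,230)]: print(p,ray(*p,20).round())
E
```

```text
(222, 175) [570. 160.  20.]
(268, 177) [566.  26.  20.]
(152, 200) [493. 361.  20.]
(368, 230) [ 417. -264.   20.]
```

View pics/crop0.png

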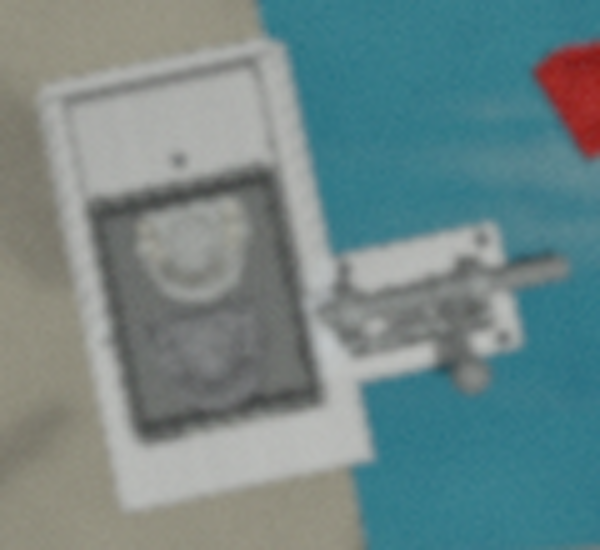

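The crop shows the grey pan protruding from the white dock, its front edge running about (140,435)-(320,400) in the crop. The bolt is at right, and the knob at crop (472,375) is the chosen target. Dock yaw is about 0.19. Next I move the wrist camera over it.

>>> drive_tool --commands '[[[1, 17, -34, -6, 0, 0, 0.12], [1, 13, -36, -6, 0, 0, 0.12], [1, 17, -34, -6, 0, 0, 0], [1, 17, -34, -6, 0, 0, 0], [1, 17, -34, -6, 0, 0, 0], [1, 17, -34, -6, 0, 0, 0], [1, 17, -34, -6, 0, 0, 0], [1, 17, -34, -6, 0, 0, 0], [1, 17, -34, -6, 0, 0, 0], [1, 17, -34, -6, 0, 0, 0]]]'

```text
clock: 0.93
eef_pos: [386.4, -288.9, 291.4]
tool_rot: [0.996, 0.094, -0.0, -0.0]
ft_force: [0.4, 0.5, 1.1]
opening: 1.001
grasp_force: 0.0
```

>>> drive_tool --commands '[[[1, 17, -34, -6, 0, 0, 0], [1, 17, -34, -6, 0, 0, 0], [1, 17, -34, -6, 0, 0, 0], [1, 17, -34, -6, 0, 0, 0], [1, 17, -34, -6, 0, 0, 0], [1, 17, -34, -6, 0, 0, 0], [1, 17, -34, -6, 0, 0, 0], [1, 17, -34, -6, 0, 0, 0], [1, 0, 0, 0, 0, 0, 0], [1, 0, 0, 0, 0, 0, 0]]]'

```text
clock: 1.77
eef_pos: [469.6, 3.9, 339.3]
tool_rot: [0.995, 0.096, 0.0, -0.0]
ft_force: [-0.4, -0.3, 0.3]
opening: 0.998
grasp_force: 0.0
```

```bash
cat > h.py <<'E'
from cell import *
import cv2,numpy as np
from scipy.spatial.transform import Rotation as Rn
def ray(c,u,v,z):
    d=c["R"].T@np.linalg.inv(c["mtx"])@[u,v,1]; o=-c["R"].T@c["t"]; return o+d*(z-o[2])/d[2]
def proj(c,X):
    p=c["mtx"]@(c["R"]@np.asarray(X,float)+c["t"]); return p[:2]/p[2]
def totool(target):
    s=state(); R=Rn.from_quat(s["tool_rot"]).as_matrix(); return R.T@(np.asarray(target)-s["eef_pos"])
E
python3 - <<'E'
from h import *
import pickle
s=state();c=calibration("wrist");im=get_image("wrist")
print(s["eef_pos"],s["tool_rot"],s["clock"]);print(c)
pickle.dump(c,open("w1.pkl","wb"));cv2.imwrite("pics/w1.png",im)
cv2.imwrite("pics/w1b.png",cv2.resize(im,(800,600),interpolation=cv2.INTER_CUBIC))
E
```

```text
[469.55204018   3.92437721 339.26642   ] [ 9.95375109e-01  9.60642846e-02  6.53404420e-05 -2.00911866e-04] 1.7667
{'mtx': array([[296.36158694,   0.        , 259.68453636],
       [  0.        , 296.36158694, 192.54371172],
       [  0.        ,   0.        ,   1.        ]]), 'R': array([[ 1.90600989e-01, -9.81667413e-01, -5.94245162e-04],
       [-9.31507016e-01, -1.81052785e-01,  3.15459296e-01],
       [-3.09783701e-01, -5.95733104e-02, -9.48938923e-01]]), 't': array([-85.71276002, 363.93704923, 629.56230892])}
```

View pics/w1b.png

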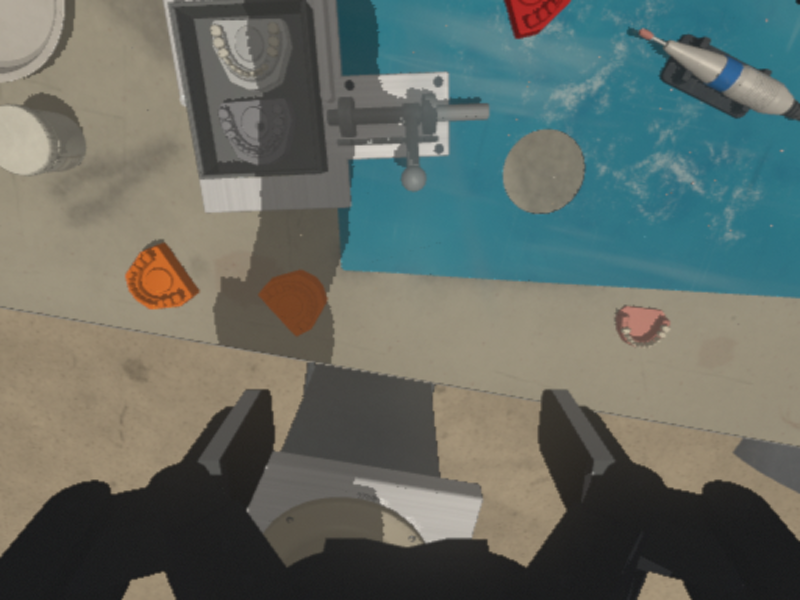

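The wrist view shows the pan at top left, with its front edge from (205,178) to (325,170). The knob is at (413,178) and the bolt rod at (400,113). The orange casts are below it. I'll move closer to centre.

>>> drive_tool --commands '[[[1, 25, -25, 12, 0, 0, 0], [1, 25, -25, 12, 0, 0, 0], [1, 25, -25, 12, 0, 0, 0], [1, 25, -15, 12, 0, 0, 0], [1, 0, 0, 0, 0, 0, 0], [1, 0, 0, 0, 0, 0, 0]]]'

```text
clock: 2.32
eef_pos: [550.7, 108.2, 289.6]
tool_rot: [0.996, 0.094, -0.002, 0.0]
ft_force: [-1.0, 0.4, 0.2]
opening: 1.0
grasp_force: 0.0
```

```bash
python3 - <<'E'
from h import *
import pickle
s=state();c=calibration("wrist");im=get_image("wrist")
print(s["eef_pos"],s["tool_rot"],s["clock"],-c["R"].T@c["t"])
pickle.dump(c,open("w2.pkl","wb"));cv2.imwrite("pics/w2.png",im)
cv2.imwrite("pics/w2b.png",cv2.resize(im[:300],None,fx=1.5625,fy=1.5625,interpolation=cv2.INTER_CUBIC))
E
```

```text
[550.74895109 108.17337955 289.60153615] [ 9.95601904e-01  9.36722026e-02 -1.50653739e-03  3.13358337e-04] 2.3167 [632.06318443 123.33318074 432.62860407]
```

View pics/w2b.png

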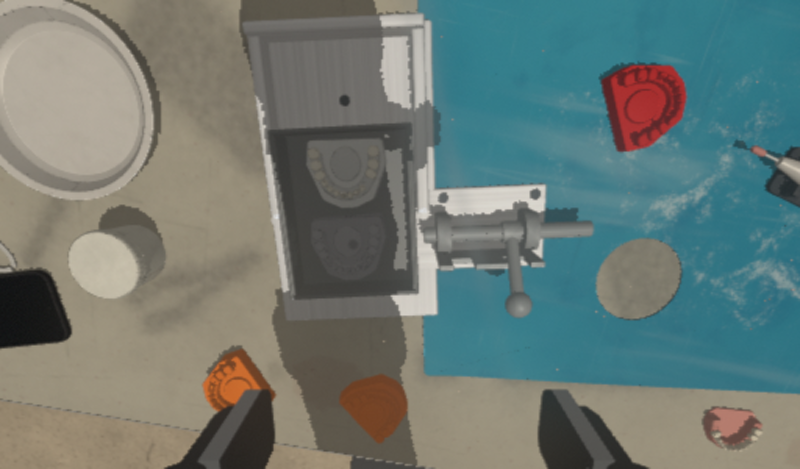

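The pan's front top edge runs from (293,298) to (414,292) and its rear corners are at (270,130) and (412,125). The knob is at (518,304), the rod end at (591,229) and the cheeks at (446,232) and (527,229). The pan is free of obstacles.

```bash
python3 - <<'E'
from h import *
import pickle
c=pickle.load(open("w2.pkl","rb"));k=1.5625
P={}
for n,u,v,z in [("knob",518,304,68),("rodend",591,229,30),("rodmid",490,232,30),("rodL",430,234.5,30),("pFL",293,299,48),("pFR",415,293,48),("pRL",270,130,48),("pRR",412,125,48),("plateL",286,319,6),("plateR",437,314,6),("backL",247,21,32),("backR",425,16,32)]:
    P[n]=ray(c,u/k,v/k,z); print(n,P[n].round(1))
def yaw(a,b): d=P[b]-P[a]; return np.arctan2(-d[0],d[1]) if False else np.arctan2(d[1],d[0])
print("axis yaw x-dir",yaw("rodend","rodL")-np.pi/2,yaw("plateR","plateL")-np.pi/2,yaw("pFR","pFL")-np.pi/2,yaw("backR","backL")-np.pi/2,yaw("pFR","pRR"),yaw("pFL","pRL"))
for n,u,v,z in [("knob",180+472/5,115+375/5,68)]: print("top knob",ray(calibration("top"),u,v,z).round(1))
kn=P["knob"]
for y in (.19,.2,.21):
  R=Rn.from_euler("z",y).as_matrix(); m=kn-R@[-70,-140,62]
  print(y,"mouth",m.round(1),{n:(R.T@(P[n]-m)).round(1).tolist() for n in("rodmid","pFL","pFR","plateL","plateR","backL","backR")})
E
```

```text
knob [526.3   8.2  68. ]
rodend [594.1 -48.3  30. ]
rodmid [575.2  37.6  30. ]
rodL [563.3  88.7  30. ]
pFL [488.4 196.5  48. ]
pFR [513.7  92.7  48. ]
pRL [623.5 229.4  48. ]
pRR [647.6 121.3  48. ]
plateL [450.8 209.    6. ]
plateR [483.5  64.    6. ]
backL [697.5 258.2  32. ]
backR [725.8 126.2  32. ]
axis yaw x-dir 0.22135200821501755 0.22222338921335183 0.2385084252207723 0.2115681890229959 0.21036004693755625 0.23855127467241546
top knob [523.1   7.9  68. ]
0.19 mouth [568.6 158.9   6. ] {'rodmid': [-16.5, -120.3, 24.0], 'pFL': [-71.7, 52.1, 42.0], 'pFR': [-66.5, -54.6, 42.0], 'plateL': [-106.3, 71.5, 0.0], 'plateR': [-101.5, -77.1, 0.0], 'backL': [145.3, 73.2, 26.0], 'backR': [148.2, -61.8, 26.0]}
0.2 mouth [567.1 159.3   6. ] {'rodmid': [-16.3, -120.8, 24.0], 'pFL': [-69.7, 52.1, 42.0], 'pFR': [-65.6, -54.6, 42.0], 'plateL': [-104.2, 71.9, 0.0], 'plateR': [-100.9, -76.8, 0.0], 'backL': [147.4, 71.1, 26.0], 'backR': [149.0, -63.9, 26.0]}
0.21 mouth [565.6 159.7   6. ] {'rodmid': [-16.1, -121.4, 24.0], 'pFL': [-67.8, 52.1, 42.0], 'pFR': [-64.8, -54.7, 42.0], 'plateL': [-102.0, 72.2, 0.0], 'plateR': [-100.2, -76.5, 0.0], 'backL': [149.5, 68.9, 26.0], 'backR': [149.7, -66.1, 26.0]}
```

>>> drive_tool --commands '[[[0.5, -24, -16, 0, 0, 0, -0.03], [0.5, -24, -16, 10, 0, 0, 0], [0.5, -23, -16, 30, 0, 0, 0], [0.5, 0, 0, 38, 0, 0, 0], [0.5, 0, 0, 38, 0, 0, 0], [0.5, 0, 0, 38, 0, 0, 0], [0.5, 0, 0, 38, 0, 0, 0], [0.5, 0, 0, 38, 0, 0, 0], [0.5, 0, 0, 0, 0, 0, 0]]]'

```text
clock: 3.12
eef_pos: [468.3, 138.4, 56.2]
tool_rot: [0.994, 0.108, -0.004, 0.002]
ft_force: [-1.4, -0.2, -0.3]
opening: 0.499
grasp_force: 0.0
```

```bash
python3 - <<'E'
from h import *
s=state();print(s["eef_pos"],s["tool_rot"],s["opening"],s["ft_force"])
R=Rn.from_euler("z",.22).as_matrix();print(R.T@(s["eef_pos"]-[564.2,160.1,6]), totool(R@[-95,0,12]+[564.2,160.1,6]))
E
```

```text
[468.33746947 138.44241999  56.15475624] [ 0.99414703  0.10793091 -0.00447028  0.00161697] 0.4986787772441963 [-1.42540277 -0.15305335 -0.34429239]
[-98.27832455  -0.21553319  50.15475624] [ 3.62980474 -0.31352451 38.1222443 ]
```

>>> drive_tool --commands '[[[0.5, 0, 0, 18, 0, 0, 0], [0.5, 0, 0, 18, 0, 0, 0], [0.5, 6, 0, 0, 0, 0, 0], [0.5, 8, 0, 0, 0, 0, 0], [0.5, 8, 0, 0, 0, 0, 0], [0.5, 8, 0, 0, 0, 0, 0], [0.5, 8, 0, 0, 0, 0, 0], [0.5, 8, 0, 0, 0, 0, 0], [0.5, 8, 0, 0, 0, 0, 0], [0.5, 8, 0, 0, 0, 0, 0]]]'

```text
clock: 3.95
eef_pos: [532.6, 154.6, 25.6]
tool_rot: [0.994, 0.109, -0.0, 0.0]
ft_force: [-3.8, -0.4, 2.6]
opening: 0.5
grasp_force: 1.8
```

>>> drive_tool --commands '[[[0.5, 6, 0, 0, 0, 0, 0], [0.5, 6, 0, 0, 0, 0, 0], [0.5, 5, 0, 0, 0, 0, 0]]]'

```text
clock: 4.2
eef_pos: [549.0, 158.4, 25.1]
tool_rot: [0.994, 0.109, -0.0, 0.0]
ft_force: [-3.6, -1.4, 1.9]
opening: 0.498
grasp_force: 1.8
```

```bash
cat >> h.py <<'E'
def dock():
    s=state();R=Rn.from_euler("z",.22).as_matrix();print("t",s["clock"],"dock",(R.T@(s["eef_pos"]-[564.2,160.1,6])).round(1),"F",(R.T@s["ft_force"]).round(1),"rot",s["tool_rot"].round(4),s["opening"].round(3),s["grasp_force"])
E
python3 -c "from h import *;dock()"
```

```text
Traceback (most recent call last):
  File "h.py", line 11, in dock
    s=state();R=Rn.from_euler("z",.22).as_matrix();print("t",s["clock"],"dock",(R.T@(s["eef_pos"]-[564.2,160.1,6])).round(1),"F",(R.T@s["ft_force"]).round(1),"rot",s["tool_rot"].round(4),s["opening"].round(3),s["grasp_force"])
                                                                                                                                                                                           ^^^^^^^^^^^^^^^^^^
AttributeError: 'float' object has no attribute 'round'
```

>>> drive_tool --commands '[[[0.5, 3, 0, 0, 0, 0, 0], [0.5, 2, 0, 0, 0, 0, 0], [0.5, 0, 0, 0, 0, 0, 0]]]'

```text
clock: 4.45
eef_pos: [553.3, 159.3, 25.1]
tool_rot: [0.994, 0.109, -0.0, 0.0]
ft_force: [-2.7, -1.3, 0.5]
opening: 0.5
grasp_force: 1.4
```

>>> drive_tool --commands '[[[0.5, 2, 0, 0, 0, 0, 0], [0.5, 2, 0, 0, 0, 0, 0], [0.5, 0, 0, 0, 0, 0, 0]]]'

```text
clock: 4.7
eef_pos: [553.4, 159.1, 24.8]
tool_rot: [0.994, 0.109, -0.004, 0.001]
ft_force: [-12.4, -2.5, 8.4]
opening: 0.496
grasp_force: 6.5
```

```bash
sed -i 's/s\["opening"\].round(3)/round(s["opening"],3)/' h.py; python3 -c "from h import *;dock()"
```

```text
t 4.7 dock [-10.8   1.4  18.8] F [-12.7   0.2   8.4] rot [ 0.994   0.1091 -0.0035  0.0012] 0.496 6.527390331029892
```

>>> drive_tool --commands '[[[0.5, 3, 0, 0, 0, 0, 0], [0.5, 0, 0, 0, 0, 0, 0], [0.5, 0, 0, 0, 0, 0, 0]]]'

```text
clock: 4.95
eef_pos: [553.6, 158.8, 24.5]
tool_rot: [0.994, 0.109, -0.006, 0.002]
ft_force: [-19.9, -4.8, 11.2]
opening: 0.497
grasp_force: 10.0
```

>>> drive_tool --commands '[[[0.5, -15, 0, 0, 0, 0, 0], [0.5, -20, 0, 0, 0, 0, 0], [0.5, 0, 0, -38, 0, 0, 0], [0.5, 0, 0, -38, 0, 0, 0], [0.5, 0, 18, -38, 0, 0, 0], [0.5, 0, 30, -25, 0, 0, 0], [0.5, 0, 40, 0, 0, 0, 0], [0.5, 0, 30, 0, 0, 0, 0], [0.5, 0, 0, 0, 0, 0, 0], [0.5, 0, 0, 0, 0, 0, 0]]]'

```text
clock: 5.78
eef_pos: [552.6, 36.2, 164.3]
tool_rot: [0.994, 0.107, 0.001, 0.0]
ft_force: [0.3, 0.7, 1.0]
opening: 0.5
grasp_force: 0.0
```

```bash
python3 - <<'E'
from h import *
import pickle
dock()
c=calibration("wrist");im=get_image("wrist")
pickle.dump(c,open("w3.pkl","wb"));cv2.imwrite("pics/w3.png",im)
cv2.imwrite("pics/w3b.png",cv2.resize(im[:300],None,fx=1.5625,fy=1.5625,interpolation=cv2.INTER_CUBIC))
E
```

```text
t 5.7833 dock [ -38.4 -118.4  158.3] F [0.4 0.6 1. ] rot [9.943e-01 1.066e-01 1.000e-03 2.000e-04] 0.5 0.0
```

View pics/w3b.png

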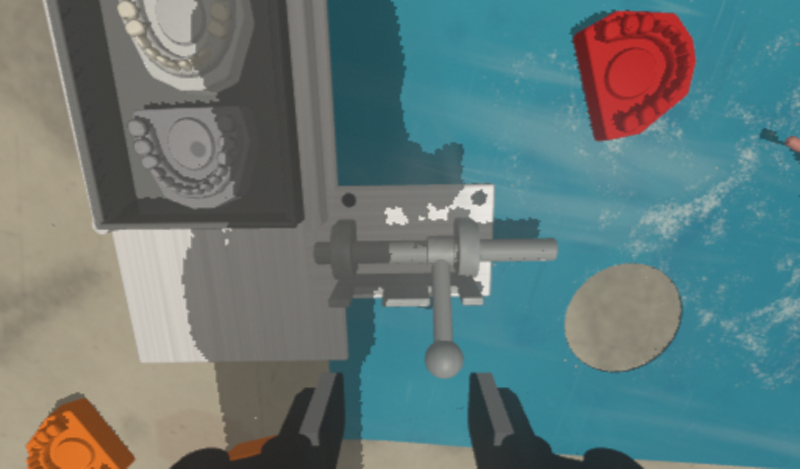

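The pan is now home, with its front edge at (100,230)-(302,222) and both casts upright. The knob is at (444,359) and the rod runs (315,253)-(556,249). The locked notch is left of the middle tooth, at about (366,290).

```bash
python3 - <<'E'
from h import *
import pickle
c=pickle.load(open("w3.pkl","rb"));k=1.5625;P={}
for n,u,v,z in [("knob",444,359,68),("rodL",315,253,30),("rodR",556,249,30),("pFL",101,230,48),("pFR",300,224,48)]:
    P[n]=ray(c,u/k,v/k,z); print(n,P[n].round(1))
d=P["rodL"]-P["rodR"];y=np.arctan2(d[1],d[0])-np.pi/2;print("yaw",y)
y=.22
R=Rn.from_euler("z",y).as_matrix(); m=P["knob"]-R@[-70,-140,62];print(m,{n:(R.T@(P[n]-m)).round(1).tolist() for n in P})
s=state();print(totool(P["knob"]))
E
```

```text
knob [525.9   7.9  68. ]
rodL [561.5  94.5  30. ]
rodR [594.9 -48.6  30. ]
pFL [553.7 211.4  48. ]
pFR [580.7 102.5  48. ]
yaw 0.22980238730297353
[563.66051529 159.75378309   6.        ] {'knob': [-70.0, -140.0, 62.0], 'rodL': [-16.4, -63.2, 24.0], 'rodR': [-15.0, -210.2, 24.0], 'pFL': [1.5, 52.5, 42.0], 'pFR': [4.1, -59.6, 42.0]}
[-32.23902694  23.83097013  96.0155448 ]
```

```bash
python3 - <<'E'
import cell
print([(n,getattr(cell,n)) for n in dir(cell) if 'offset' in n.lower()])
E
```

```text
[('grasp_offset', 18.700000000000003)]
```

>>> drive_tool --commands '[[[0.5, -16, 12, 10, 0, 0, -0.01], [0.5, -16, 12, 20, 0, 0, 0], [0.5, 0, 0, 20, 0, 0, 0], [0.5, 0, 0, 15, 0, 0, 0], [0.5, 0, 0, 0, 0, 0, 0], [0.5, 0, 0, 0, 0, 0, 0]]]'

```text
clock: 6.33
eef_pos: [525.4, 9.4, 98.4]
tool_rot: [0.993, 0.115, -0.001, -0.0]
ft_force: [1.0, 0.3, 0.4]
opening: 0.504
grasp_force: 0.0
```

```bash
python3 - <<'E'
from h import *
dock(); print(totool([525.9,7.9,68]))
E
```

```text
t 6.3333 dock [ -70.8 -138.6   92.4] F [1.1 0.1 0.4] rot [ 9.934e-01  1.149e-01 -7.000e-04 -3.000e-04] 0.504 0.0
[ 0.21404973  1.64885181 30.43054504]
```

>>> drive_tool --commands '[[[0.5, 0, 1.6, 20, 0, 0, 0], [0.5, 0, 0, 24, 0, 0, 0], [0.3, 0, 0, 0, 0, 0, 0], [0.2, 0, 0, 0, 0, 0, 0], [0.1, 0, 0, 0, 0, 0, 0], [0.1, 0, 0, 0, 0, 0, 0], [0.1, 0, 0, 0, 0, 0, 0]]]' --force 30

```text
clock: 6.92
eef_pos: [526.6, 7.0, 56.1]
tool_rot: [0.993, 0.114, 0.001, -0.0]
ft_force: [-1.2, 3.7, -1.4]
opening: 0.233
grasp_force: 29.3
```

```bash
python3 - <<'E'
from h import *
dock(); print(totool([525.9,7.9,68]))
a=35+np.degrees(np.linspace(0,.8,9)); p=66*np.c_[np.cos(np.radians(a)),np.sin(np.radians(a))]
print(np.c_[-np.diff(p[:,0]),np.diff(p[:,1])].round(1))
E
```

```text
t 6.9167 dock [ -70.1 -141.2   50.1] F [-0.3  3.9 -1.4] rot [ 9.935e-01  1.140e-01  1.000e-03 -3.000e-04] 0.233 29.343684911727905
[ -0.43225309  -1.01655302 -11.88105934]
[[4.  5.2]
 [4.5 4.8]
 [5.  4.3]
 [5.4 3.8]
 [5.8 3.2]
 [6.1 2.6]
 [6.3 2. ]
 [6.5 1.4]]
```

>>> drive_tool --commands '[[[0.1, 4, 0, -5.2, 0, 0, 0], [0.1, 4.5, 0, -4.8, 0, 0, 0], [0.1, 5, 0, -4.3, 0, 0, 0], [0.1, 5.4, 0, -3.8, 0, 0, 0], [0.1, 0, 0, 0, 0, 0, 0]]]'

```text
clock: 7.33
eef_pos: [545.4, 11.3, 74.3]
tool_rot: [0.994, 0.114, 0.0, -0.0]
ft_force: [-1.6, 4.4, -1.1]
opening: 0.231
grasp_force: 29.6
```

```bash
python3 -c "from h import *;dock()"
```

```text
t 7.3333 dock [ -50.9 -141.1   68.3] F [-0.6  4.7 -1.1] rot [ 9.935e-01  1.138e-01  4.000e-04 -3.000e-04] 0.231 29.60988074541092
```

>>> drive_tool --commands '[[[0.1, 5.8, 0, -3.2, 0, 0, 0], [0.1, 6.1, 0, -2.6, 0, 0, 0], [0.1, 6.3, 0, -2, 0, 0, 0], [0.1, 4, 0, -1, 0, 0, 0], [0.1, 0, -5, 0, 0, 0, 0], [0.1, 0, -8, 0, 0, 0, 0], [0.1, 0, -8, 0, 0, 0, 0], [0.1, 0, 0, 0, 0, 0, 0]]]'

```text
clock: 8.0
eef_pos: [560.4, 37.7, 82.2]
tool_rot: [0.993, 0.115, -0.0, -0.0]
ft_force: [-2.7, 0.1, 3.3]
opening: 0.236
grasp_force: 30.0
```

```bash
python3 -c "from h import *;dock()"
```

```text
t 8.0 dock [ -30.4 -118.6   76.2] F [-2.6  0.7  3.3] rot [ 9.934e-01  1.145e-01 -3.000e-04 -2.000e-04] 0.236 29.962993562221527
```

>>> drive_tool --commands '[[[0.1, 0, -8, 0, 0, 0, 0], [0.1, 0, -8, 0, 0, 0, 0], [0.1, 0, -5, 0, 0, 0, 0], [0.1, 0, -3, 0, 0, 0, 0], [0.1, 0, 0, 0, 0, 0, 0], [0.1, 0, 0, 0, 0, 0, 0]]]'

```text
clock: 8.5
eef_pos: [555.3, 60.1, 82.1]
tool_rot: [0.993, 0.114, -0.0, 0.0]
ft_force: [-3.2, 0.6, 6.3]
opening: 0.229
grasp_force: 30.1
```

```bash
python3 -c "from h import *;dock()"
```

```text
t 8.5 dock [-30.5 -95.6  76.1] F [-3.   1.3  6.3] rot [ 9.935e-01  1.141e-01 -2.000e-04  0.000e+00] 0.229 30.106980800628662
```

>>> drive_tool --commands '[[[0.1, 0, -2, 0, 0, 0, 0], [0.1, 0, 0, 0, 0, 0, 0], [0.1, 0, 0, 0, 0, 0, 0]]]'

```text
clock: 8.75
eef_pos: [555.0, 60.4, 82.1]
tool_rot: [0.994, 0.113, -0.0, 0.001]
ft_force: [-1.2, -4.8, 5.6]
opening: 0.23
grasp_force: 30.1
```

```bash
python3 -c "from h import *;dock()"
```

```text
t 8.75 dock [-30.7 -95.3  76.1] F [-2.2 -4.4  5.6] rot [ 9.936e-01  1.133e-01 -3.000e-04  8.000e-04] 0.23 30.140271484851837
```

End stop reached. Next I swing the handle back down.

>>> drive_tool --commands '[[[0.1, -4, 1, 1, 0, 0, 0], [0.1, -6.3, 0.5, 2, 0, 0, 0], [0.1, -6.1, 0, 2.6, 0, 0, 0], [0.1, -5.8, 0, 3.2, 0, 0, 0], [0.1, -5.4, 0, 3.8, 0, 0, 0], [0.1, -5, 0, 4.3, 0, 0, 0], [0.1, -4.5, 0, 4.8, 0, 0, 0], [0.1, -4, 0, 5.2, 0, 0, 0], [0.1, 0, 0, 1, 0, 0, 0], [0.1, 0, 0, 0, 0, 0, 0]]]'

```text
clock: 9.58
eef_pos: [515.1, 50.5, 53.9]
tool_rot: [0.993, 0.114, -0.0, 0.0]
ft_force: [-2.4, 0.6, 11.8]
opening: 0.23
grasp_force: 32.1
```

```bash
python3 -c "from h import *;dock()"
```

```text
t 9.5833 dock [-71.8 -96.2  47.9] F [-2.2  1.1 11.8] rot [ 9.935e-01  1.140e-01 -2.000e-04  2.000e-04] 0.23 32.082383036613464
```

>>> drive_tool --commands '[[[0.35, 0, 0, 0, 0, 0, 0], [0.5, 0, 0, 0, 0, 0, 0], [0.5, 0, 0, 0, 0, 0, 0], [0.5, 0, 0, -10, 0, 0, 0], [0.5, 0, 0, -25, 0, 0, 0], [0.5, 0, 0, -35, 0, 0, 0], [0.5, 0, 0, -38, 0, 0, 0], [0.5, 0, 0, 0, 0, 0, 0], [0.5, 0, 0, 0, 0, 0, 0]]]'

```text
clock: 10.33
eef_pos: [516.7, 50.5, 164.5]
tool_rot: [0.994, 0.113, 0.002, -0.0]
ft_force: [0.0, 1.0, 0.1]
opening: 0.496
grasp_force: 0.0
```

```bash
python3 - <<'E'
from h import *
import pickle
dock()
c=calibration("wrist");im=get_image("wrist")
cv2.imwrite("pics/w4b.png",cv2.resize(im[:300],None,fx=1.5625,fy=1.5625,interpolation=cv2.INTER_CUBIC))
R=Rn.from_euler("z",.225).as_matrix();m=np.array([525.9,7.9,68])-R@[-70,-140,62]
for n,p in [("knob down",[-70,-95,62]),("tip",[-16,-22,24]),("knob at .1",[-16-66*np.cos(.711),-95,24+66*np.sin(.711)])]: print(n,(proj(c,R@p+m)*1.5625).round(1))
E
```

```text
t 10.3333 dock [-70.2 -96.6 158.5] F [0.2 0.9 0.1] rot [ 0.9935  0.1134  0.0023 -0.    ] 0.496 0.0
knob down [402.5 306.9]
tip [279.1 199.2]
knob at .1 [402.5 302.9]
```

View pics/w4b.png

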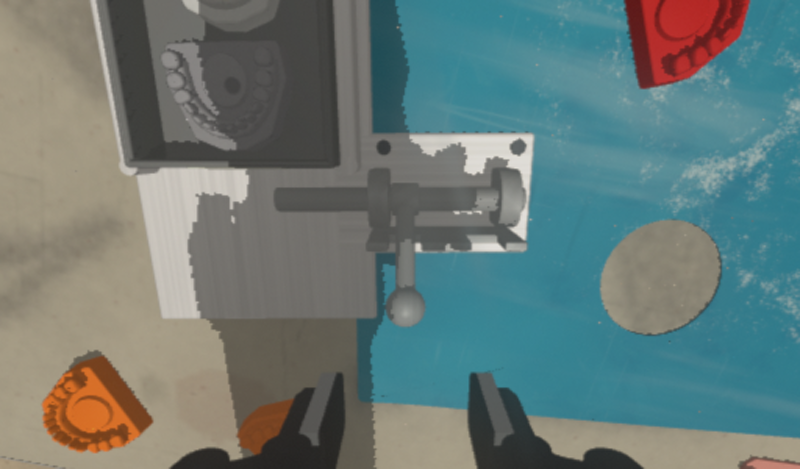

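The knob is at (405,307), against a predicted (402,307) for fully down. The rod tip is at (275,199), against a predicted (279,199) for thrown. The pan is home with its casts flat, so I hand in.

```bash
python3 -c "from cell import *;print(job_done())"
```

```text
the job is handed in; nothing more can be done
None
```

The pan was pushed home against the back stop, the bolt was thrown across it and the handle is down in the locked notch; I handed the job in at about 10 s of the 61 s, and no verdict was returned.

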